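# Slide a culture dish into the colony counter's well and switch on its lamp

### The arm

A 6-joint arm with a two-finger parallel gripper is mounted at the origin on the work surface. World frame = base frame: x ahead of the robot, y to its left, z up, the work surface at z = 0. Lengths are in m, angles in degrees, forces in N, time in s.
With the tool pointing down it reaches from about 0.35 to 0.875 m from the base axis. Payload 4.2 kg.
Tool frame: the origin (TCP) lies between the finger pads; the fingertips stand 14 mm ahead of it and the grasp point (between the pads) lies 5 mm behind it (r.tcp_to_tips is the distance from the TCP to the fingertips, in m); y points along the fingers, x is the direction in which the jaws open and shut, and the axes are right-handed (so a half turn about y gives the same grasp; the last joint's range is limited). The gripper opens to 87 mm and grips with 3 to 60 N. Pads are 19 mm wide; open, the fingers measure 117 mm over their backs; the gripper's body (75 mm by 190 mm) begins 51 mm behind the grasp point.
Start: joints at [88.27, 22.042, 0.453, 0, -68.411, -14.817], TCP at [0.178, 0.599, 0.237] pointing down, gripper open.
Joint ranges: [-179.83, 179.83], [-69.29, 118.12], [-61.27, 80.66], [-181.25, 117.63], [-171.15, -9.14], [-177.46, 177.46]. Speed limits (degrees/s): [159.86, 159.86, 180, 180, 180, 180].

### API

Orientations are given as a 3x3 rotation matrix whose columns are the frame's x, y, z axes.
In Python, from station import sense, optics, ticket, r gives the robot as it stands.
- The arm moves only by the tool carry_out, never from a script. Its argument "steps" is a list that holds one entry, the list of rows, each a list of 6 numbers: the shift along the world's x, y, z in cm, then the turn, a rotation vector about the world's x, y, z in rad. A call has 1 to 20 rows; each row is the pose to reach, as a shift and turn from the pose commanded when the call began; what a row does not reach only later rows make up. A row lasts 1/8 s, in which the tool goes at most 62.5 mm and 10.7 degrees, less where a joint would pass 70% of its speed; a pose out of reach is approached as far as the arm can. A call with a gripper value outside its range is refused whole. "fingers" is the closure in counts, from 0 (fully open) to 255 (shut), set as the call begins (left out, the last holds). The fingers move at their own pace and stop on an object; the grip force is fixed at half the most. Time passes only in rows, so rows that repeat a pose let the fingers close. It gives the time, the measured TCP pose, the force and the opening at its end, in the units of the state.
- sense(): the state, without advancing time (a new reading comes with each control period).
- optics.capture(name): name is "scene" or "top" or "wrist"; returns a dict with "image" (480x640x3 uint8, red, green, blue), "fov_y" (degrees; the focal length in pixels is half the picture's height over the tangent of half this angle, whatever the lens; pixels are square), "cx", "cy" (the principal point, pixels), "rvec" (rotation vector, rad) and "tvec" (3), from world to camera coordinates, as OpenCV has them. Camera axes: x right, y down, z forward; pixel columns grow to the right and rows downward; lengths in m; the calibration is good to about 2 mm. The wrist camera is an equidistant fisheye: a pixel r from the principal point sees the ray r / f radians off the axis. A picture is of the moment at which its call begins. There is no depth.
- ticket.finish_job(): hands the job in, once; it reports no verdict.
The state is a dict: "time_s": time; "joints": joint angles; "joint_velocities": joint speeds; "effort": joint torques, N m; "tcp_pos": TCP position; "ee_rot": TCP orientation; "wrist_force": force on the tool from outside, world axes, zero at the start; "moment": the same for the moment, N m; "gripper_width": opening from 0.0 (shut) to 1.0 (fully open).
Only numpy, scipy, OpenCV 4.12 (cv2) and the standard library are available. Lean on these libraries where they do the work, as an engineer would, in place of code of your own. Each camera call takes 0.05 s, during which the arm holds its last target.

### The job

With your fingertips, slide the dark red culture dish across the deck of the colony counter until it drops flat into the round viewing well, then press the green lamp key fully down, let it spring back and come away. Do not pick the dish up or tip it over, and do not press the white zero key. Leave the pale dish and everything else on the bench where they are.

Things in the scene. Friction and masses are not known exactly. Their poses are not given: they have to be found in the camera images.
- counter: Colony counter, fixed: low ivory box, flat grey deck 280 (x) by 330 (y) mm, deck top 70 mm above the bench. Origin: centre of its underside, on the bench; x points away from the keys, y left, z up. In this frame (mm) the well centre is at (20, 0), the green key at (-106, -95), the white key at (-106, 95), a black display 40 x 86, 6 high, between the keys at (-106, 0).
- pillar (a point): Point on the axis of the fixed pillar behind the counter, 70 mm up (deck height); it stands at (165, 100) mm in the counter's frame, 14 mm thick, 225 mm high. At its top a bar leads 176 mm along the counter's +y to a round magnifier, 104 mm across, parked beside the counter 204 to 218 mm above the bench. Does not move: keep clear.
- well (a point): Centre of the white floor of the round viewing well in the deck. The well is 96 mm across and its floor lies 5 mm below the deck (65 mm above the bench), with upright walls; black ring round it, thin grey grid on the floor.
- dish_red: Culture dish to be counted: closed round dish, clear lid, DARK RED agar with pale spots, 90 mm across, 15 mm high, about 45 g, lid and base stay together. Origin: centre of its underside; z up. It starts flat on the deck, left or right of the well, its centre 95 to 113 mm from the well centre; in the well its top stands 10 mm above the deck.
- dish_pale: A dish of the same size with PALE YELLOW agar, on the deck on the other side of the well; stays where it is. Origin: centre of its underside.
- lamp_key_top (a point): Centre of the top of the round GREEN lamp key at the front right of the deck (as seen from the robot's side). Cap 24 mm across; its top stands 10 mm above the deck, black collar round it 32 mm across and 3 mm high.
- lamp_key (a joint): Travel of the green lamp key, m: 0 = up, 0.005 = fully down. Moves straight down against a spring, 1.5 N at the top to 4.5 N fully down, and springs back when let go.
- zero_key (a joint): Travel of the WHITE zero key at the front left of the deck, same shape and spring; 0 = up. Not to be pressed.
- tube_rack: Loose white rack, 192 x 50 mm, 98 mm high over its black-capped tubes, on the bench left of the counter. Origin: centre of underside; long side along x.
- marker: Loose grey marker pen with black cap, 136 mm long, 15 mm thick, lying on the bench to the left. Origin: middle, underside; long side along x.
- reagent_bottle: Loose amber bottle, 60 mm across, 130 mm high, at the back left. Origin: centre of underside.
- specimen_jar: Loose clear jar with orange lid, 62 mm across, 66 mm high, on the bench to the right. Origin: centre of underside.
- dish_stack: Loose stack of four pale dishes, 90 mm across, 60 mm high, on the bench to the right. Origin: centre of underside.
- dispenser: Loose blue and white bottle-top dispenser with a spout, base 80 mm across, 163 mm high, at the back right. Origin: centre of underside.

How it is judged:
By the outcome, as a careful person would: the job done as asked, in the order asked, and still so for the second after the job is handed in, with the robot touching nothing.
It also fails if it takes over 42 s, if anything falls off the work surface, if the arm or the gripper's body presses on something with over 40 N, if the wrist force passes 120 N, or if a joint passes its speed limit or range.

## Working session

There is one attempt and no reset: what is moved stays moved. The work goes in short steps, Python scripts to look and compute and a tool call to move; the robot and the scene stay as the last step left them, time stands still between calls to the robot, and variables do not carry over. Pictures are saved under pics/ and viewed, and the job is handed in when it is done.

Besides the shell and the picture viewer there is one more tool, called after "Emit:" as name([rows], argument=value, ...), one row to a line, values as JSON. carry_out: Moves the arm, as the interface text tells. Its arguments: {"type":"object","properties":{"steps":{"type":"array","items":{"type":"array","items":{"type":"array","items":{"type":"number"}}}},"fingers":{"type":"number"}},"required":["steps"]}

```bash
mkdir -p pics; cat > h.py <<'E'
import numpy as np,cv2
from station import sense,optics,ticket,r
def cap(n,f):
    c=optics.capture(n); cv2.imwrite('pics/'+f,c['image'][:,:,::-1]); return c
def ray(c,u,v):
    R=cv2.Rodrigues(np.array(c['rvec'],float))[0]; t=np.array(c['tvec'],float).ravel()
    f=240/np.tan(np.radians(c['fov_y'])/2)
    d=R.T@np.array([(u-c['cx'])/f,(v-c['cy'])/f,1]); return -R.T@t,d
def onz(c,u,v,z):
    o,d=ray(c,u,v); return o+d*(z-o[2])/d[2]
def proj(c,p):
    R=cv2.Rodrigues(np.array(c['rvec'],float))[0]; t=np.array(c['tvec'],float).ravel()
    f=240/np.tan(np.radians(c['fov_y'])/2); q=R@np.array(p)+t
    return q[0]/q[2]*f+c['cx'],q[1]/q[2]*f+c['cy']
E
python3 - <<'E'
from h import *
s=sense();print({k:np.round(s[k],3).tolist() for k in s})
for n in('top','scene'):
    c=cap(n,n+'0.png');print(n,c['fov_y'],c['cx'],c['cy'],ray(c,320,240))
E
```

```text
{'time_s': 0.0, 'joints': [88.269, 22.091, 0.381, -0.028, -68.407, -14.818], 'joint_velocities': [-0.043, 0.028, -0.013, -0.035, -0.003, 0.01], 'effort': [-0.001, -39.067, 18.741, 4.22, 0.011, -0.0], 'tcp_pos': [0.178, 0.599, 0.235], 'ee_rot': [[-0.285, -0.001, 0.959], [-0.959, -0.002, -0.285], [0.002, -1.0, 0.0]], 'wrist_force': [-0.589, -0.958, 0.592], 'moment': [-0.025, -0.013, -0.008], 'gripper_width': 0.998}
top 50.7528022722327 321.2268139889064 246.25779900374982 (array([0.28373076, 0.01773022, 1.16400917]), array([ 0.21441502, -0.00663919, -0.97680139]))
scene 53.072297043574494 317.9912420028087 237.5767387911064 (array([1.014686  , 0.56351741, 1.1502736 ]), array([-0.39241241, -0.41245504, -0.82215341]))
```

View pics/top0.png

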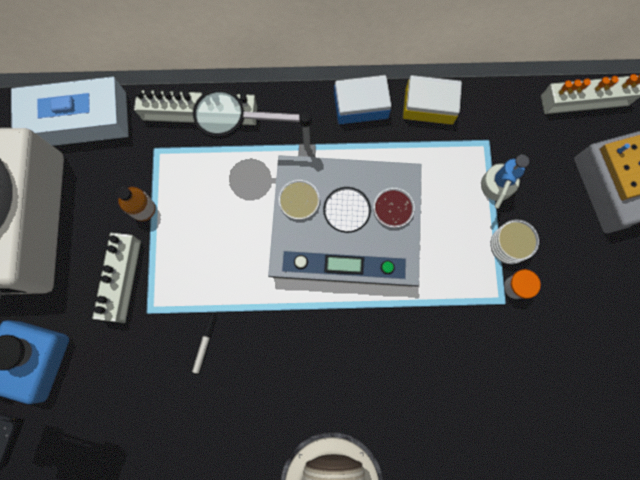

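View pics/scene0.png

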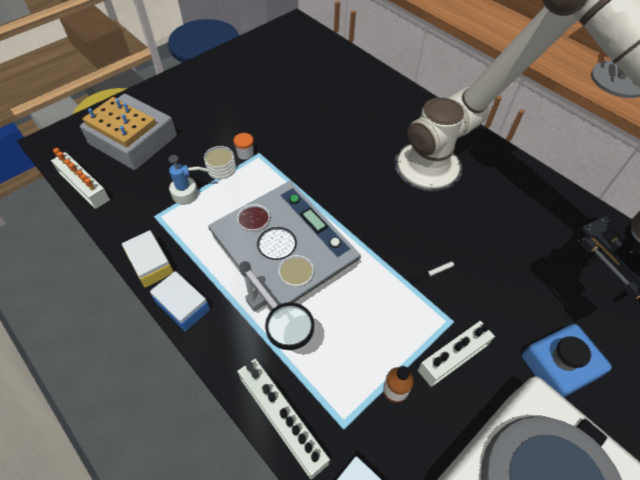

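Top view: the well is at about (347,210), the red dish is right of it at (394,208), the pale dish is left at (299,200), the green key is at (388,267) and the white key at (301,262). The scene view agrees. Next I'll measure by mask.

```bash
cat > m.py <<'E'
from h import *
def blob(c,lo,hi,near=None,box=None):
    hsv=cv2.cvtColor(c['image'],cv2.COLOR_RGB2HSV)
    m=cv2.inRange(hsv,np.array(lo),np.array(hi))
    if box is not None:
        k=np.zeros_like(m);k[box[1]:box[3],box[0]:box[2]]=255;m&=k
    m=cv2.morphologyEx(m,cv2.MORPH_CLOSE,np.ones((3,3),np.uint8))
    cs,_=cv2.findContours(m,cv2.RETR_EXTERNAL,cv2.CHAIN_APPROX_NONE)
    return max(cs,key=cv2.contourArea)
def circ(c,ct,z):
    p=np.array([onz(c,u,v,z)[:2] for u,v in ct[:,0,:]]).astype(np.float32)
    (x,y),rad=cv2.minEnclosingCircle(p)
    M=cv2.moments(p.reshape(-1,1,2)); 
    return np.round([M['m10']/M['m00'],M['m01']/M['m00'],rad],4)
E
python3 - <<'E'
from m import *
B={'top':dict(box=[265,150,425,290]),'scene':dict(box=[205,180,362,300])}
for n in('top','scene'):
    c=optics.capture(n);b=B[n]['box']
    hsv=cv2.cvtColor(c['image'],cv2.COLOR_RGB2HSV)
    px={'top':[(394,208),(388,267),(347,205),(301,262),(299,200),(347,165),(345,265)],'scene':[(253,217),(294,198),(277,243),(335,242),(296,270),(255,250),(313,220)]}[n]
    print([hsv[v,u].tolist() for u,v in px])
    red=np.concatenate([blob(c,(0,90,40),(8,255,255),box=b)]) 
    print(n,'red',circ(c,red,.08),cv2.boundingRect(red))
    g=blob(c,(50,150,60),(80,255,255),box=b);print('green',circ(c,g,.08))
    w=blob(c,(0,0,205),(180,40,255),box=[320,180,374,238] if n=='top' else [255,225,300,262]);print('well',circ(c,w,.065),cv2.boundingRect(w))
    w=blob(c,(0,0,190),(180,60,255),box=[290,252,312,272] if n=='top' else [327,234,343,250]);print('white',circ(c,w,.08))
    p=blob(c,(20,60,90),(35,255,255),box=b);print('pale',circ(c,p,.075),cv2.boundingRect(p))
c=optics.capture('wrist');cv2.imwrite('pics/w0.png',c['image'][:,:,::-1])
c=optics.capture('top');cv2.imwrite('pics/top1.png',cv2.resize(c['image'][140:300,250:450,::-1],(800,640),interpolation=cv2.INTER_CUBIC)[:600])
E
```

```text
[[179, 133, 98], [71, 219, 157], [109, 13, 214], [43, 17, 216], [25, 80, 162], [105, 19, 164], [71, 55, 187]]
top red [ 0.5834 -0.1518  0.0391] (376, 193, 35, 32)
green [ 0.4584 -0.1343  0.0129]
well [ 0.5932 -0.0519  0.047 ] (326, 190, 42, 40)
white [0.4759 0.0545 0.0107]
pale [0.6172 0.0557 0.0409] (281, 183, 36, 34)
[[179, 105, 92], [68, 153, 157], [110, 7, 232], [50, 10, 225], [24, 66, 165], [104, 20, 165], [73, 50, 187]]Traceback (most recent call last):
  File "<stdin>", line 9, in <module>
  File "m.py", line 14, in circ
    return np.round([M['m10']/M['m00'],M['m01']/M['m00'],rad],4)
                     ~~~~~~~~^~~~~~~~~
ZeroDivisionError: float division by zero
```

```bash
cat > meas.py <<'E'
from m import *
def redblob(c,b):
    hsv=cv2.cvtColor(c['image'],cv2.COLOR_RGB2HSV)
    m=(((hsv[...,0]>165)|(hsv[...,0]<9))&(hsv[...,1]>70)).astype(np.uint8)*255
    k=np.zeros_like(m);k[b[1]:b[3],b[0]:b[2]]=255;m&=k
    m=cv2.morphologyEx(m,cv2.MORPH_CLOSE,np.ones((5,5),np.uint8))
    cs,_=cv2.findContours(m,cv2.RETR_EXTERNAL,cv2.CHAIN_APPROX_NONE)
    return max(cs,key=cv2.contourArea)
B={'top':[265,150,425,290],'scene':[205,180,362,300]}
E
python3 - <<'E'
from meas import *
P={}
for n in('top','scene'):
    c=optics.capture(n);b=B[n]
    d={}
    d['red']=circ(c,redblob(c,b),.076)
    d['green']=circ(c,blob(c,(50,120,60),(80,255,255),box=b),.08)
    d['well']=circ(c,blob(c,(0,0,205),(180,40,255),box=[320,180,374,238] if n=='top' else [255,225,300,262]),.065)
    d['white']=circ(c,blob(c,(0,0,190),(180,60,255),box=[290,252,312,272] if n=='top' else [327,234,343,250]),.08)
    d['pale']=circ(c,blob(c,(20,55,90),(35,255,255),box=b),.076)
    print(n,{k:v.tolist() for k,v in d.items()})
    # fit counter frame
    src=np.float32([[-106,-95],[-106,95],[20,0]])/1000; dst=np.float32([d['green'][:2],d['white'][:2],d['well'][:2]])
    a=src-src.mean(0);q=dst-dst.mean(0)
    th=np.arctan2((a[:,0]*q[:,1]-a[:,1]*q[:,0]).sum(),(a*q).sum());R=np.array([[np.cos(th),-np.sin(th)],[np.sin(th),np.cos(th)]])
    t=dst.mean(0)-R@src.mean(0);print(np.degrees(th),'t',t,'res',(dst-(src@R.T+t))*1000)
    for k in d: print(k,np.round((R.T@(d[k][:2]-t))*1000,1))
    print('well',R@[.02,0]+t,'key',R@[-.106,-.095]+t)
c=optics.capture('wrist');cv2.imwrite('pics/w0.png',c['image'][:,:,::-1])
c=optics.capture('top');cv2.imwrite('pics/top1.png',cv2.resize(c['image'][140:290,250:450,::-1],(800,600),interpolation=cv2.INTER_CUBIC))
E
```

```text
top {'red': [0.5927, -0.1554, 0.0405], 'green': [0.4587, -0.1344, 0.0131], 'well': [0.5932, -0.0518, 0.047], 'white': [0.4759, 0.0545, 0.0107], 'pale': [0.6168, 0.0558, 0.0408]}
-5.2672873 t [ 0.57299644 -0.04977533] res [[-0.02285838  0.24315715]
 [-0.26524067 -0.05452335]
 [ 0.28806925 -0.18862635]]
red [  29.3 -103.4]
green [-106.   -94.8]
well [20.3 -0.2]
white [-106.3   94.9]
pale [ 33.9 109.2]
well [ 0.59291198 -0.05161137] key [ 0.45872285 -0.13464315]
scene {'red': [0.5864, -0.1548, 0.0376], 'green': [0.4613, -0.1317, 0.014], 'well': [0.5924, -0.0518, 0.0463], 'white': [0.477, 0.0556, 0.0109], 'pale': [0.6139, 0.0539, 0.0399]}
-5.371497 t [ 0.5739523  -0.04862456] res [[ 1.7754138   1.5844107 ]
 [-0.31104684 -0.28123707]
 [-1.4644861  -1.3031774 ]]
red [  22.3 -104.5]
green [-104.4  -93.3]
well [18.7 -1.4]
white [-106.3   94.7]
pale [ 30.2 105.8]
well [ 0.59386449 -0.05049682] key [ 0.45952456 -0.1332844 ]
```

View pics/top1.png

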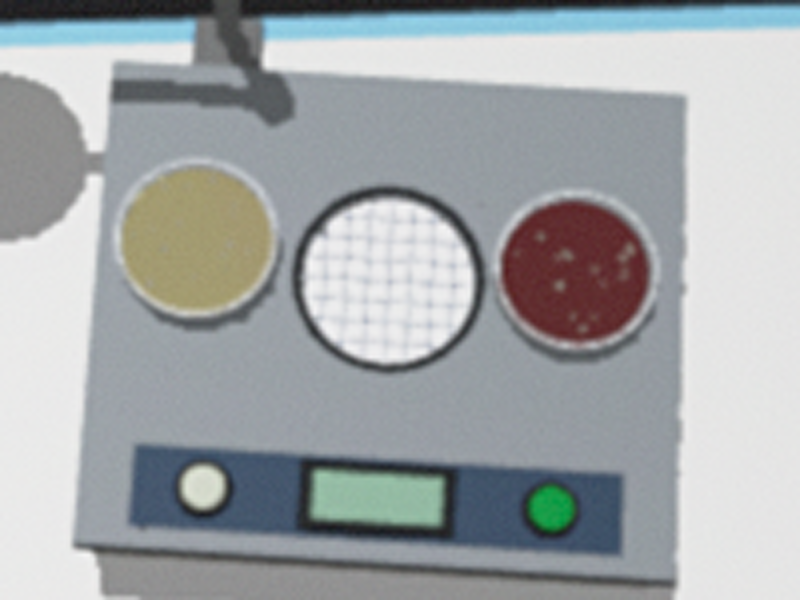

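The red dish is at about (0.592,-0.155), the well centre at (0.593,-0.0515) and the green key at (0.459,-0.134). The counter-frame fit residuals from the top view are under 0.4 mm, and dish-to-well is 104 mm, inside the given range. The push is almost pure +y. I'll straddle the back of the dish with two fingertips about 60 mm apart, jaws along x.

Emit:
carry_out([
  [[1,-2,0,0,0,-0.03],[3,-6,0,0,0,-0.09],[5.2,-10.3,0,0,0,-0.16],[7.5,-15,0,0,0,-0.23],[9.8,-19.5,0,0,0,-0.3],[12.1,-24,0,0,0,-0.37],[14.4,-28.6,0,0,0,-0.44],[16.7,-33.2,0,0,0,-0.52],[19,-37.8,0,0,0,-0.59],[21.3,-42.4,0,0,0,-0.66],[23.6,-47,0,0,0,-0.73],[25.9,-51.5,0,0,0,-0.8],[28.2,-56,0,0,0,-0.87],[30.5,-60.5,0,0,0,-0.94],[32.8,-65,0,0,0,-1.01],[35.1,-69.6,0,0,0,-1.08],[37.4,-74.2,0,0,0,-1.15],[39.5,-78.5,0,0,0,-1.22],[41,-81.5,0,0,0,-1.27],[41.5,-82.4,0,0,0,-1.282]],
], fingers=79)

```text
time_s: 2.9
tcp_pos: [0.5933, -0.2266, 0.2358]
ee_rot: [[-1.0, -0.001, -0.003], [0.003, 0.0, -1.0], [0.001, -1.0, -0.0]]
wrist_force: [-0.2, 0.1, -0.3]
gripper_width: 0.688
```

```bash
python3 - <<'E'
from meas import *
s=sense();print({k:np.round(s[k],4).tolist() for k in('time_s','joints','tcp_pos','ee_rot','wrist_force','gripper_width')})
c=cap('wrist','w1.png');c=cap('top','t2.png')
E
```

```text
{'time_s': 2.9, 'joints': [-6.3311, 23.0816, 1.9527, -0.0025, -68.9206, 6.1792], 'tcp_pos': [0.5933, -0.2266, 0.2358], 'ee_rot': [[-1.0, -0.0009, -0.0027], [0.0027, 0.0001, -1.0], [0.0009, -1.0, -0.0001]], 'wrist_force': [-0.1857, 0.0885, -0.2867], 'gripper_width': 0.6885}
```

View pics/w1.png

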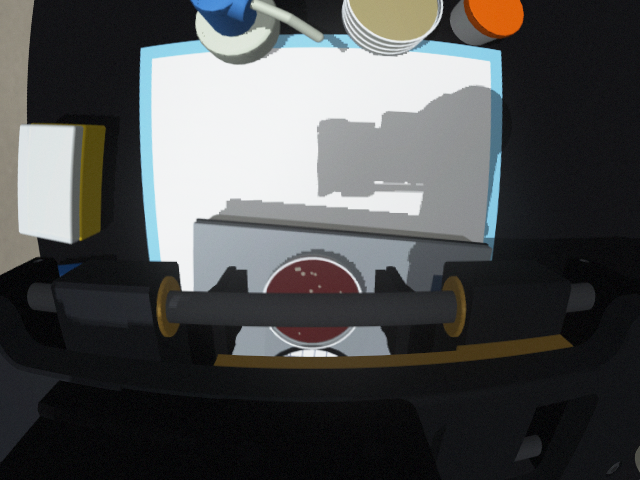

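View pics/t2.png

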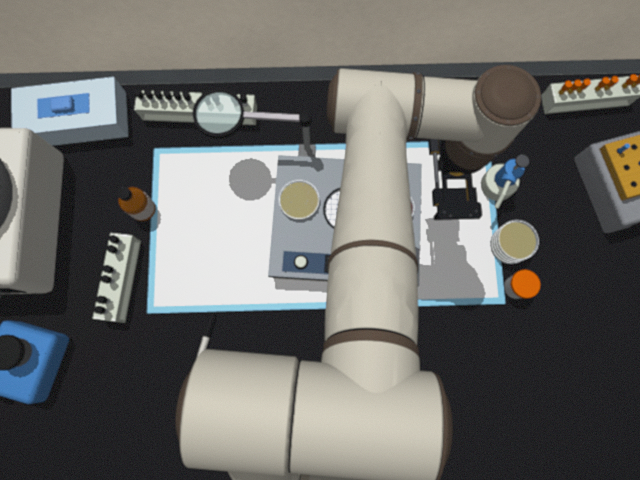

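The tool stands over the right side of the deck. In the wrist view the dish is at (313,302), between the fingers at x≈232 and 393. The dispenser and stack lie to the right, so I'll check clearances before going down.

```bash
python3 - <<'E'
from meas import *
c=optics.capture('top')
for n,u,v,z in [('disp base',500,182,.03),('disp right..spout',498,205,.12),('disp head',519,162,.163),('disp base left',483,180,.02),('stack',518,238,.06),('jar',525,284,.066)]: print(n,onz(c,u,v,z).round(3))
s=optics.capture('scene')
for n,u,v,z in [('disp base',183,192,.02),('spout tip',205,172,.12),('head',175,160,.163)]: print(n,onz(s,u,v,z).round(3))
w=optics.capture('wrist');R=cv2.Rodrigues(np.array(w['rvec'],float))[0];print('cam',(-R.T@np.array(w['tvec'])).round(3),R.T[:,2].round(2))
def wr(w,u,v,z):
    f=240/np.tan(np.radians(w['fov_y'])/2);x=u-w['cx'];y=v-w['cy'];rr=np.hypot(x,y);a=rr/f
    d=R.T@np.array([np.sin(a)*x/rr,np.sin(a)*y/rr,np.cos(a)]);o=-R.T@np.array(w['tvec']);return (o+d*(z-o[2])/d[2]).round(3)
print('red L,R,T,B',[wr(w,*p,.085) for p in((263,303),(361,303),(313,256),(313,348))])
print('disp',wr(w,238,60,0),'spout',wr(w,320,38,.12),'stack near',wr(w,390,55,.0))
print('fingers',wr(w,232,300,.222),wr(w,393,300,.222),'deck R edge',wr(w,195,220,.07),wr(w,490,243,.07))
i=s['image'][120:320,130:400,::-1];cv2.imwrite('pics/s2.png',cv2.resize(i,(800,592)))
E
```

```text
disp base [ 0.661 -0.417  0.03 ]
disp right..spout [ 0.58  -0.373  0.12 ]
disp head [ 0.66  -0.41   0.163]
disp base left [ 0.671 -0.381  0.02 ]
stack [ 0.519 -0.433  0.06 ]
jar [ 0.415 -0.435  0.066]
disp base [ 0.668 -0.415  0.02 ]
spout tip [ 0.61 -0.35  0.12]
head [ 0.664 -0.406  0.163]
cam [ 0.592 -0.29   0.385] [ 0.    0.24 -0.97]
red L,R,T,B [array([ 0.635, -0.153,  0.085]), array([ 0.548, -0.153,  0.085]), array([ 0.591, -0.197,  0.085]), array([ 0.59 , -0.107,  0.085])]
disp [ 0.668 -0.381  0.   ] spout [ 0.586 -0.368  0.12 ] stack near [ 0.51  -0.387  0.   ]
fingers [ 0.631 -0.217  0.222] [ 0.552 -0.217  0.222] deck R edge [ 0.696 -0.225  0.07 ] [ 0.422 -0.204  0.07 ]
```

View pics/s2.png

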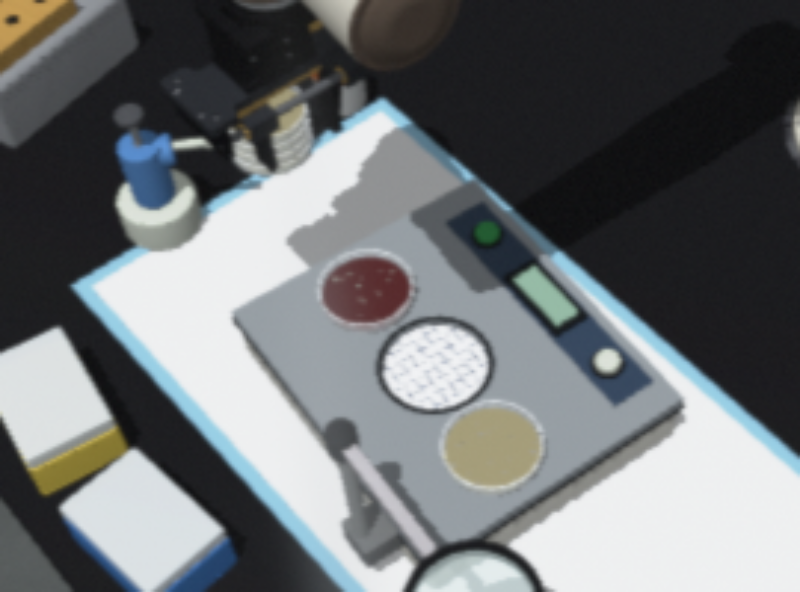

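The wrist view gives the red dish at (0.591,-0.152), which agrees. The spout tip is at y≈-0.37 and the gripper body reaches at most y≈-0.32, so it's clear. Going down behind the dish.

Emit:
carry_out([
  [[0,0,-1.5,0,0,0],[0,0,-4,0,0,0],[0,0,-7,0,0,0],[0,0,-10,0,0,0],[0,0,-12,0,0,0],[0,0,-13.5,0,0,0],[0,0,-14.3,0,0,0],[0,0,-14.6,0,0,0],[0,0,-14.6,0,0,0]],
])

```text
time_s: 4.28
tcp_pos: [0.5933, -0.2249, 0.091]
ee_rot: [[-1.0, 0.001, 0.0], [-0.0, -0.0, -1.0], [-0.001, -1.0, 0.0]]
wrist_force: [-0.2, 0.6, 0.3]
gripper_width: 0.689
```

```bash
python3 - <<'E'
from meas import *
c=cap('wrist','w2.png');c=cap('scene','s3.png')
cv2.imwrite('pics/s3.png',cv2.resize(c['image'][120:320,130:400,::-1],(800,592)))
E
```

```text
(no output)
```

View pics/w2.png

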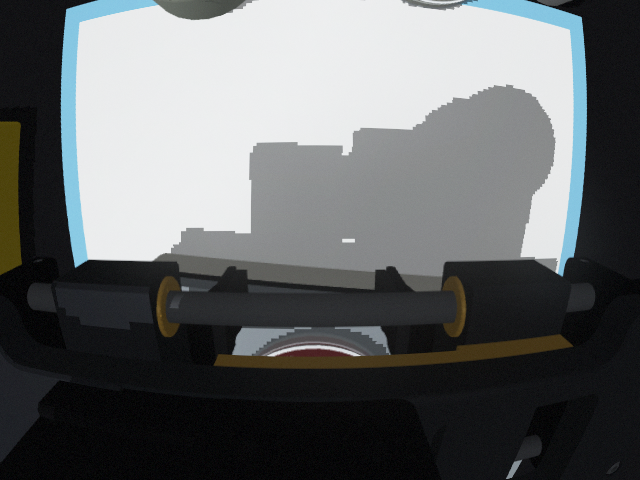

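View pics/s3.png

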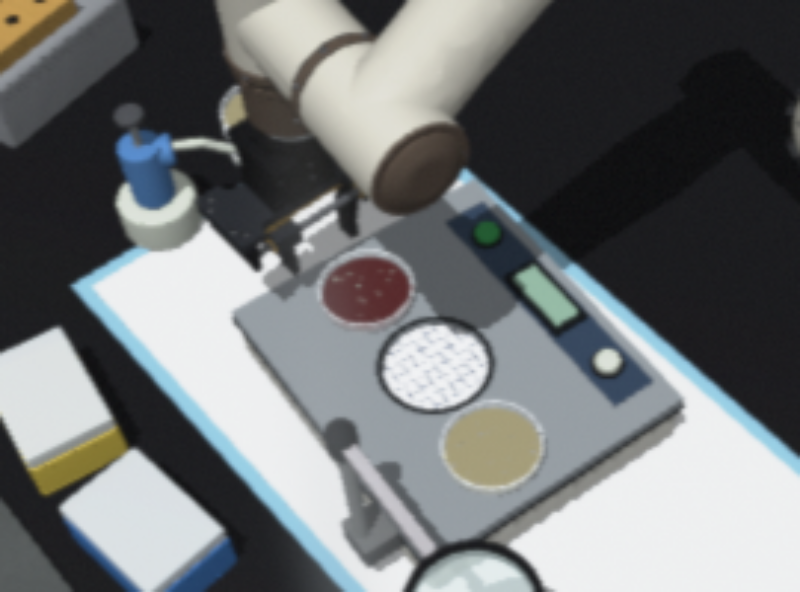

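Scene crop: the two fingertips are at the deck's right edge behind the dish (365,288), which hasn't moved. Next, a slow push most of the way, 2 mm lower.

Emit:
carry_out([
  [[0,0,-0.2,0,0,0],[0,0.5,-0.2,0,0,0],[0,1.2,-0.2,0,0,0],[0,1.8,-0.2,0,0,0],[0,2.3,-0.2,0,0,0],[0,2.7,-0.2,0,0,0],[0,3.2,-0.2,0,0,0],[0,3.7,-0.2,0,0,0],[0,4.2,-0.2,0,0,0],[0,4.7,-0.2,0,0,0],[0,5.2,-0.2,0,0,0],[0,5.7,-0.2,0,0,0],[0,6.2,-0.2,0,0,0],[0,6.7,-0.2,0,0,0],[0,7.2,-0.2,0,0,0],[0,7.6,-0.2,0,0,0],[0,7.9,-0.2,0,0,0],[0,8.0,-0.2,0,0,0]],
])

```text
time_s: 6.62
tcp_pos: [0.593, -0.1447, 0.0885]
ee_rot: [[-1.0, -0.0, 0.0], [-0.0, 0.0, -1.0], [0.0, -1.0, -0.0]]
wrist_force: [-0.5, -0.8, 0.2]
gripper_width: 0.69
```

```bash
python3 - <<'E'
from meas import *
c=cap('top','t4.png');cv2.imwrite('pics/t4.png',cv2.resize(c['image'][140:290,250:450,::-1],(800,600)))
c=cap('scene','s4.png')
cv2.imwrite('pics/s4.png',cv2.resize(c['image'][120:320,130:400,::-1],(800,592)))
E
```

```text
(no output)
```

View pics/s4.png

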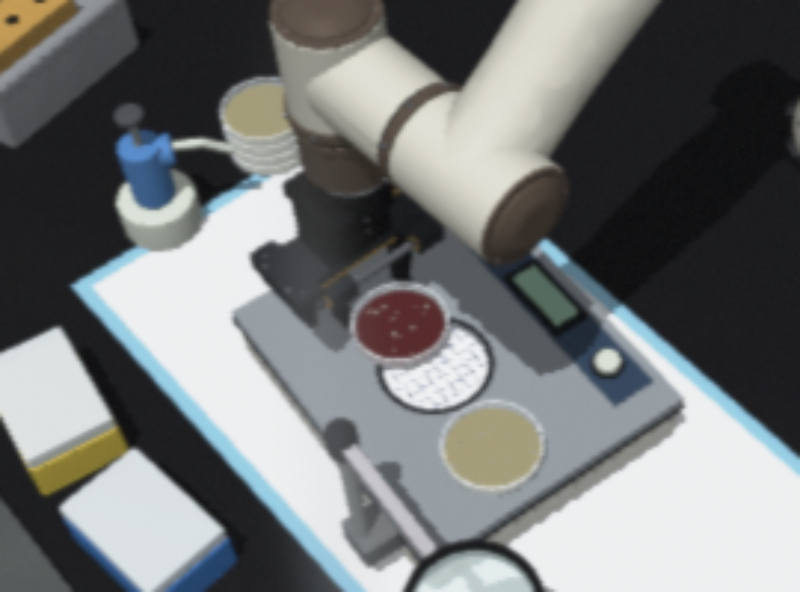

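View pics/t4.png

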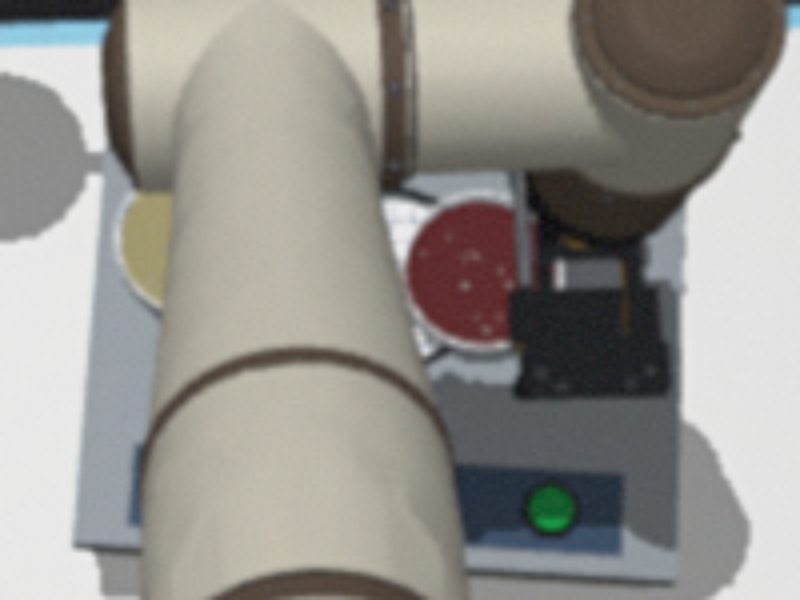

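The dish is flat and held between both fingertips, and it already overlaps the well rim. On to the slow final part.

Emit:
carry_out([
  [[0,0.4,0,0,0,0],[0,0.8,0,0,0,0],[0,1.2,0,0,0,0],[0,1.6,0,0,0,0],[0,2.0,0,0,0,0],[0,2.4,0,0,0,0],[0,2.8,0,0,0,0],[0,3.2,0,0,0,0],[0,3.6,0,0,0,0],[0,3.9,0,0,0,0],[0,4.1,0,0,0,0],[0,4.25,0,0,0,0],[0,4.4,0,0,0,0],[0,4.55,0,0,0,0],[0,4.7,0,0,0,0],[0,4.8,0,0,0,0],[0,4.9,0,0,0,0],[0,4.9,0,0,0,0]],
])

```text
time_s: 8.98
tcp_pos: [0.593, -0.0958, 0.0885]
ee_rot: [[-1.0, -0.0, 0.0], [-0.0, 0.0, -1.0], [0.0, -1.0, -0.0]]
wrist_force: [-0.0, 0.6, -0.3]
gripper_width: 0.69
```

```bash
python3 - <<'E'
from meas import *
c=cap('wrist','w5.png')
c=cap('scene','s5.png')
cv2.imwrite('pics/s5.png',cv2.resize(c['image'][190:290,220:355,::-1],(800,592),interpolation=cv2.INTER_CUBIC))
E
```

```text
(no output)
```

View pics/s5.png

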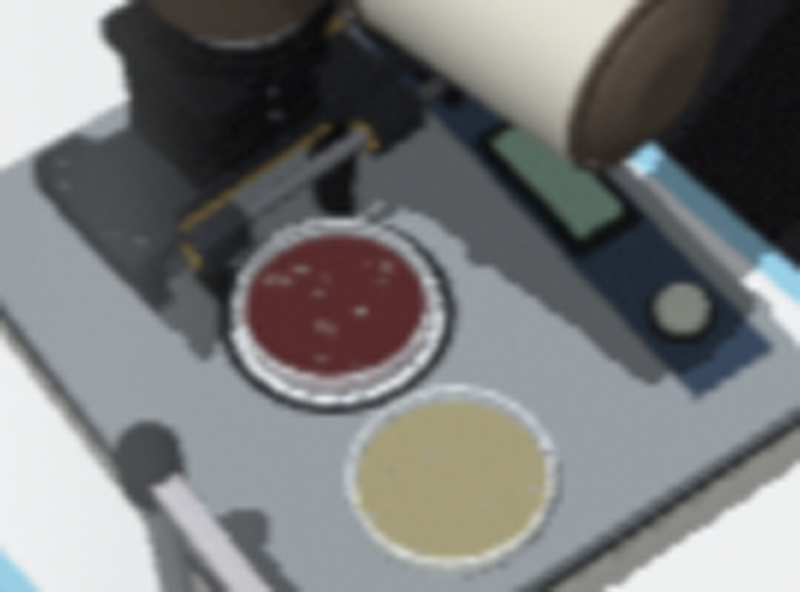

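View pics/w5.png

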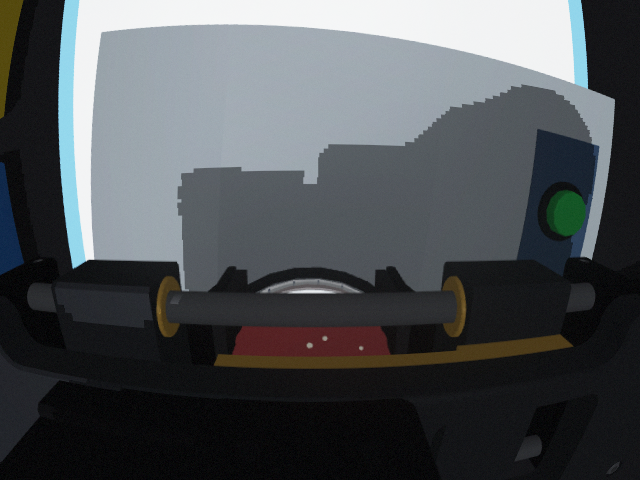

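Emit:
carry_out([
  [[0,-0.5,0,0,0,0],[0,-1.5,0.3,0,0,0],[0,-3,1,0,0,0],[0,-4,3,0,0,0],[0,-5,6,0,0,0],[0,-5.5,9,0,0,0],[0,-6,11,0,0,0],[0,-6,11.5,0,0,0],[0,-6,11.5,0,0,0]],
])

```text
time_s: 10.2
tcp_pos: [0.5927, -0.1563, 0.2034]
ee_rot: [[-1.0, -0.0, -0.001], [0.001, 0.0, -1.0], [0.0, -1.0, -0.0]]
wrist_force: [-0.2, -0.0, -0.5]
gripper_width: 0.69
```

```bash
python3 - <<'E'
from meas import *
c=cap('wrist','w6.png')
c=cap('scene','s6.png')
cv2.imwrite('pics/s6.png',cv2.resize(c['image'][190:290,220:355,::-1],(800,592),interpolation=cv2.INTER_CUBIC))
E
```

```text
(no output)
```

View pics/s6.png

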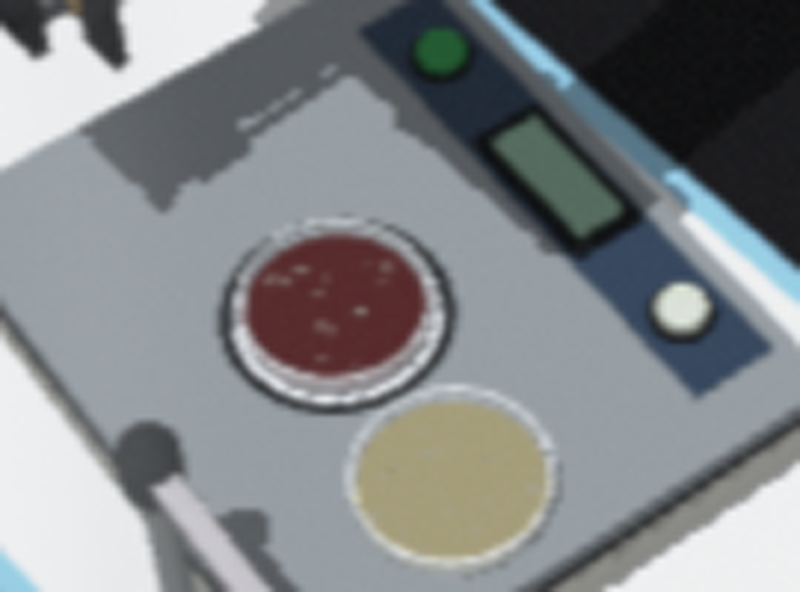

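View pics/w6.png

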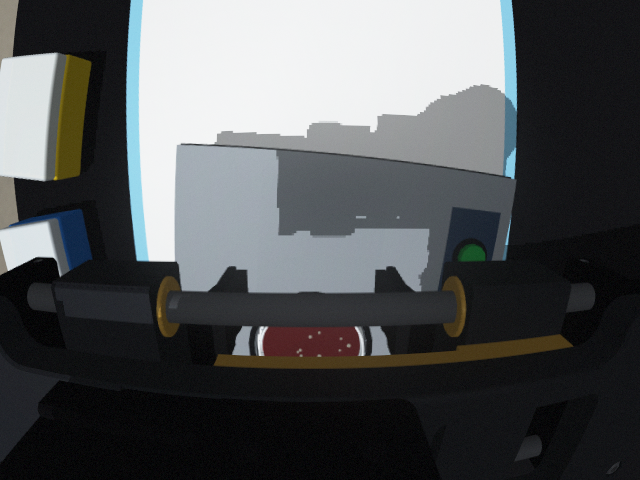

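The dish is inside the ring in the scene view, at (335,305). I'll move up for a better look and check that it really sits 5 mm down.

Emit:
carry_out([
  [[0,1,1.5,0,0,0],[0,2.5,3.5,0,0,0],[0,4,5,0,0,0],[0,4.5,6,0,0,0],[0,4.5,6,0,0,0],[0,4.5,6,0,0,0]],
])

```text
time_s: 11.05
tcp_pos: [0.5925, -0.111, 0.2628]
ee_rot: [[-1.0, -0.001, -0.0], [0.0, 0.0, -1.0], [0.001, -1.0, -0.0]]
wrist_force: [0.2, 0.2, -0.8]
gripper_width: 0.691
```

```bash
python3 - <<'E'
from meas import *
c=cap('wrist','w7.png')
cv2.imwrite('pics/w7.png',cv2.resize(c['image'][220:380,210:410,::-1],(750,600),interpolation=cv2.INTER_CUBIC))
c=cap('scene','s7.png')
ct=redblob(c,B['scene'])
for z in(.071,.076):print('scene red',z,circ(c,ct,z))
print(B)
t=cap('top','t7.png')
cv2.imwrite('pics/t7.png',cv2.resize(t['image'][140:290,250:450,::-1],(800,600),interpolation=cv2.INTER_CUBIC))
E
```

```text
scene red 0.071 [ 0.5909 -0.0554  0.0394]
scene red 0.076 [ 0.5929 -0.0525  0.0392]
{'top': [265, 150, 425, 290], 'scene': [205, 180, 362, 300]}
```

View pics/w7.png

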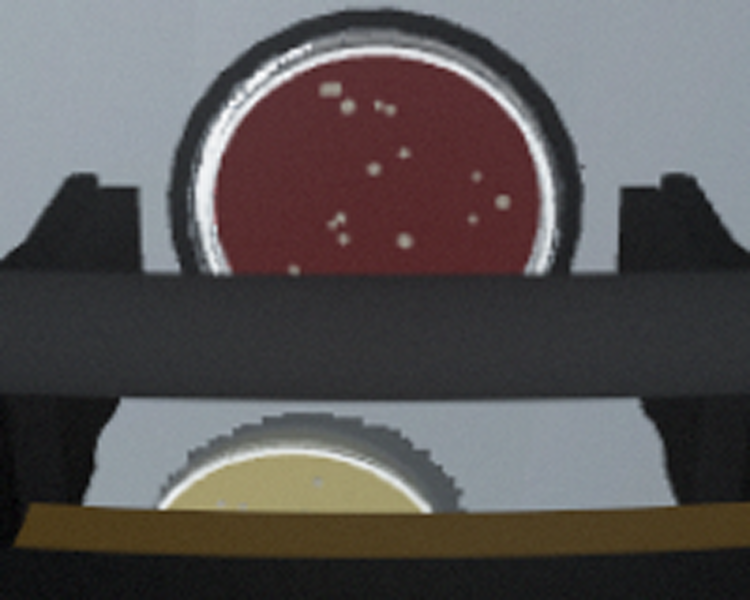

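View pics/t7.png

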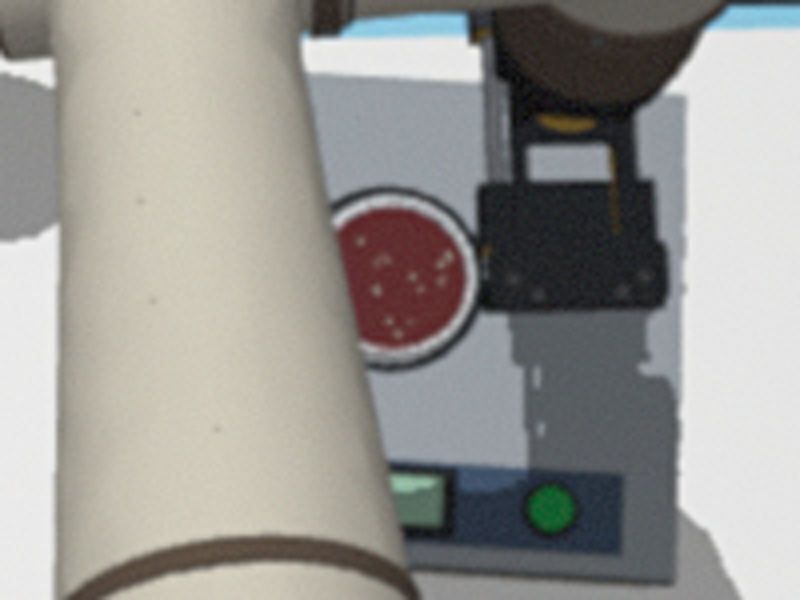

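The views aren't conclusive: the dish may be up to 3 mm short. I'll fit the agar circle numerically in the top, scene and wrist views and compare heights.

```bash
cat > fit.py <<'E'
from meas import *
from scipy.optimize import least_squares
def wray(w,u,v):
    R=cv2.Rodrigues(np.array(w['rvec'],float))[0]
    f=240/np.tan(np.radians(w['fov_y'])/2);x=u-w['cx'];y=v-w['cy'];rr=np.hypot(x,y);a=rr/f
    return -R.T@np.array(w['tvec'],float).ravel(),R.T@np.array([np.sin(a)*x/rr,np.sin(a)*y/rr,np.cos(a)])
def pts(c,ct,z,fn):
    o=[]
    for u,v in ct[:,0,:]:
        p,d=fn(c,float(u),float(v));o.append((p+d*(z-p[2])/d[2])[:2])
    return np.array(o)
def fit(p):
    f=lambda q:np.hypot(p[:,0]-q[0],p[:,1]-q[1])-q[2]
    s=least_squares(f,[*p.mean(0),.04],loss='soft_l1',f_scale=.0005);return s.x.round(4)
E
python3 - <<'E'
from fit import *
H=.076
# top partial
t=optics.capture('top');ct=redblob(t,[337,180,374,240])
ct=ct[(ct[:,0,0]>=350)]
for z in(.071,.076,.081): print('top red',z,fit(pts(t,ct,z,ray)))
s=optics.capture('scene');ct=redblob(s,[255,215,310,270])
for z in(.071,.076,.081): print('scene red',z,fit(pts(s,ct,z,ray)))
w=optics.capture('wrist');ct=redblob(w,[210,220,410,292]);print(cv2.boundingRect(ct))
ct=ct[ct[:,0,1]<288]
for z in(.071,.076,.081): print('wrist red',z,fit(pts(w,ct,z,wray)))
p=blob(s,(20,55,90),(35,255,255),box=B['scene']);
for z in(.071,.076,.081):print('scene pale',z,fit(pts(s,p,z,ray)))
# ring in wrist: dark pixels
g=cv2.cvtColor(w['image'],cv2.COLOR_RGB2GRAY);m=(g<75).astype(np.uint8)*255
k=np.zeros_like(m);k[220:288,252:368]=255;m&=k
cs,_=cv2.findContours(m,cv2.RETR_EXTERNAL,cv2.CHAIN_APPROX_NONE);ct=max(cs,key=cv2.contourArea)
print(cv2.boundingRect(ct)); hull=cv2.convexHull(ct);hull=hull[hull[:,0,1]<280]
print('wrist ring',fit(pts(w,hull,.0705,wray)))
E
```

```text
top red 0.071 [ 0.5935 -0.0541  0.0387]
top red 0.076 [ 0.5921 -0.0538  0.0385]
top red 0.081 [ 0.5906 -0.0535  0.0383]
scene red 0.071 [ 0.5908 -0.0553  0.0375]
scene red 0.076 [ 0.5928 -0.0524  0.0373]
scene red 0.081 [ 0.5948 -0.0495  0.0371]
(268, 236, 86, 56)
wrist red 0.071 [ 0.5928 -0.0506  0.0418]
wrist red 0.076 [ 0.5928 -0.0524  0.0412]
wrist red 0.081 [ 0.5928 -0.0543  0.0405]
scene pale 0.071 [0.6122 0.0516 0.0377]
scene pale 0.076 [0.6141 0.0539 0.0375]
scene pale 0.081 [0.6159 0.0563 0.0373]
(268, 236, 86, 52)
wrist ring [ 0.593  -0.0501  0.0423]
```

Comparing views puts the red agar at z≈0.075–0.076, against ≈0.081 for the pale dish on the deck. So the red dish has dropped 5 mm and lies flat in the well, slightly toward its right wall. Now the green key: close the fingers and go above it.

Emit:
carry_out([
  [[-0.5,-0.1,0,0,0,0],[-2,-0.4,0,0,0,0],[-4.5,-0.8,0,0,0,0],[-7,-1.3,0,0,0,0],[-9.5,-1.7,0,0,0,0],[-11.8,-2.1,0,0,0,0],[-13.1,-2.3,-1,0,0,0],[-13.35,-2.3,-3,0,0,0],[-13.35,-2.3,-6,0,0,0],[-13.35,-2.3,-9,0,0,0],[-13.35,-2.3,-12,0,0,0],[-13.35,-2.3,-14,0,0,0],[-13.35,-2.3,-14.8,0,0,0],[-13.35,-2.3,-14.8,0,0,0]],
], fingers=255)

```text
time_s: 13.1
tcp_pos: [0.4591, -0.134, 0.1157]
ee_rot: [[-1.0, -0.0, 0.0], [-0.0, -0.0, -1.0], [0.0, -1.0, 0.0]]
wrist_force: [-0.4, 0.0, 0.7]
gripper_width: 0.007
```

```bash
python3 - <<'E'
from meas import *
c=cap('wrist','w8.png')
c=cap('scene','s8.png')
cv2.imwrite('pics/s8.png',cv2.resize(c['image'][170:270,230:365,::-1],(800,592),interpolation=cv2.INTER_CUBIC))
E
```

```text
(no output)
```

View pics/s8.png

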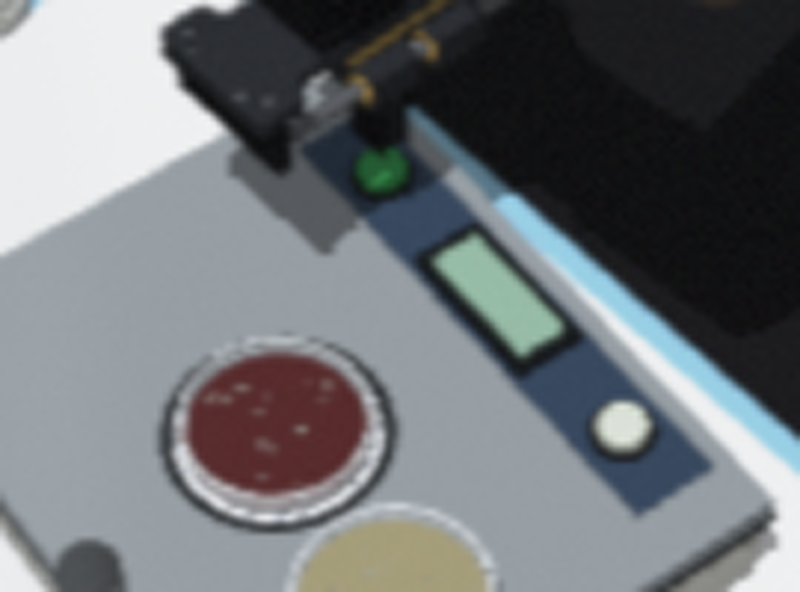

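View pics/w8.png

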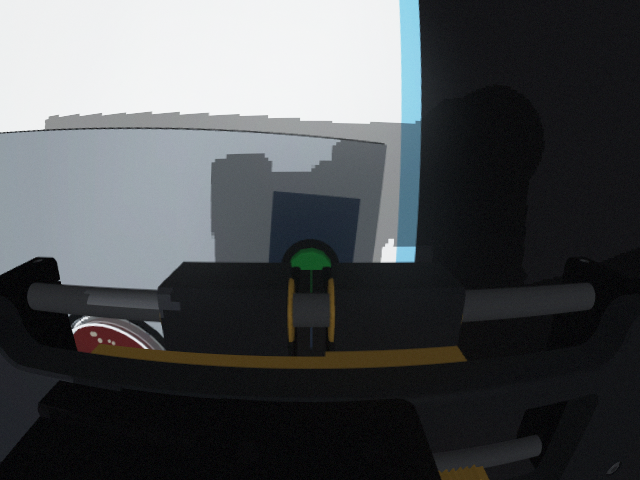

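The closed tips are over the green key: in the wrist view the key is at (311,258) and the finger seam at x=311. Pressing now, watching the force.

Emit:
carry_out([
  [[0,0,-0.5,0,0,0],[0,0,-1.2,0,0,0],[0,0,-1.8,0,0,0],[0,0,-2.1,0,0,0],[0,0,-2.3,0,0,0],[0,0,-2.5,0,0,0],[0,0,-2.6,0,0,0],[0,0,-2.7,0,0,0],[0,0,-2.7,0,0,0]],
])

```text
time_s: 14.32
tcp_pos: [0.4592, -0.1339, 0.0894]
ee_rot: [[-1.0, -0.001, 0.0], [-0.0, -0.0, -1.0], [0.001, -1.0, 0.0]]
wrist_force: [-4.8, 0.5, 9.3]
gripper_width: 0.005
```

Emit:
carry_out([
  [[0,0,-0.05,0,0,0],[0,0,-0.1,0,0,0],[0,0,-0.1,0,0,0]],
])

```text
time_s: 14.7
tcp_pos: [0.4591, -0.1339, 0.0892]
ee_rot: [[-1.0, -0.0, 0.001], [-0.001, -0.0, -1.0], [0.0, -1.0, 0.0]]
wrist_force: [-6.8, 3.6, 15.7]
gripper_width: 0.004
```

The force rose to 15.7 N with only 0.2 mm more travel, and the tip is at z=0.075, so the key is at its stop. Release it straight up and come away.

Emit:
carry_out([
  [[0,0,0.3,0,0,0],[0,0,0.8,0,0,0],[0,0,1.5,0,0,0],[0,0,3,0,0,0],[0,0,6,0,0,0],[0,0,9,0,0,0],[0,0,12,0,0,0],[-1,-4,14,0,0,0],[-2,-9,15,0,0,0],[-3,-14,15,0,0,0],[-4,-18,15,0,0,0],[-5,-21,15,0,0,0],[-5,-22,15,0,0,0],[-5,-22,15,0,0,0]],
])

```text
time_s: 16.45
tcp_pos: [0.4097, -0.3542, 0.2374]
ee_rot: [[-1.0, 0.0, -0.001], [0.001, 0.0, -1.0], [-0.0, -1.0, -0.0]]
wrist_force: [-0.3, 0.1, -0.6]
gripper_width: 0.006
```

```bash
python3 - <<'E'
from fit import *
t=cap('top','t9.png');cv2.imwrite('pics/t9.png',cv2.resize(t['image'][140:290,250:450,::-1],(800,600),interpolation=cv2.INTER_CUBIC))
s=cap('scene','s9.png')
for n,c,b in(('top',t,[320,180,376,240]),('scene',s,[255,215,310,270])):
    for z in(.071,.076,.081): print(n,'red',z,fit(pts(c,redblob(c,b),z,ray)))
    print('green',circ(c,blob(c,(50,120,60),(80,255,255),box=B[n]),.08))
    print('white',circ(c,blob(c,(0,0,190),(180,60,255),box=[290,252,312,272] if n=='top' else [327,234,343,250]),.08))
    for z in (.076,.081): print('pale',z,fit(pts(c,blob(c,(20,55,90),(35,255,255),box=B[n]),z,ray)))
cv2.imwrite('pics/s9.png',cv2.resize(s['image'][170:290,210:370,::-1],(800,600),interpolation=cv2.INTER_CUBIC))
x=sense();print(x['time_s'],x['wrist_force'])
E
```

```text
top red 0.071 [ 0.5937 -0.0537  0.039 ]
top red 0.076 [ 0.5923 -0.0533  0.0389]
top red 0.081 [ 0.5908 -0.053   0.0387]
green [ 0.4586 -0.1343  0.0131]
white [0.476  0.0546 0.0107]
pale 0.076 [0.6167 0.0558 0.0394]
pale 0.081 [0.6152 0.0556 0.0393]
scene red 0.071 [ 0.5909 -0.0553  0.0374]
scene red 0.076 [ 0.5928 -0.0524  0.0372]
scene red 0.081 [ 0.5948 -0.0496  0.0371]
green [ 0.4613 -0.1317  0.014 ]
white [0.477  0.0556 0.0109]
pale 0.076 [0.614  0.0538 0.0376]
pale 0.081 [0.6159 0.0562 0.0374]
16.55 [ 0.43322211  0.08035307 -0.13188033]
```

View pics/t9.png

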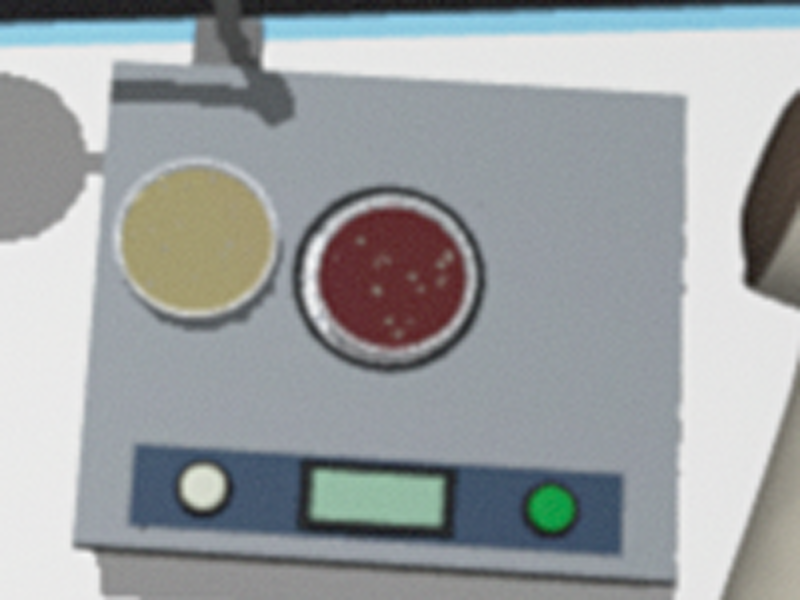

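View pics/s9.png

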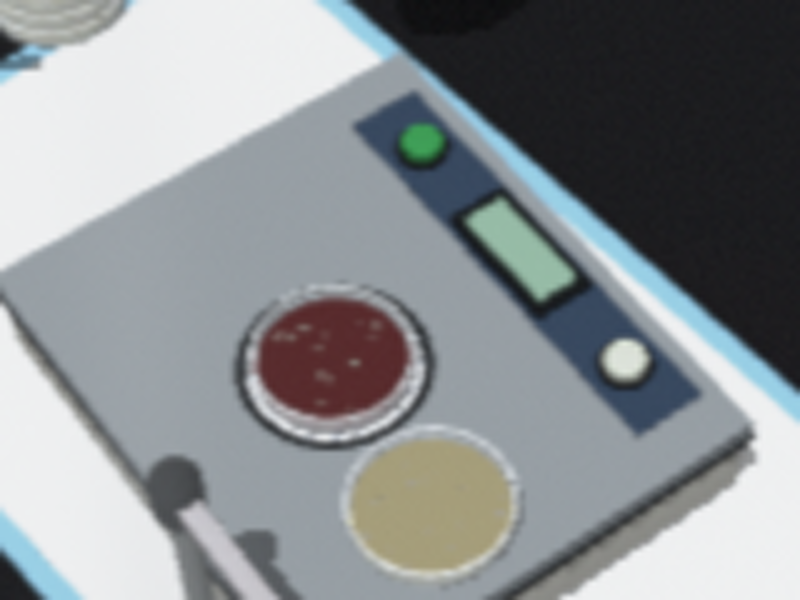

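Both views put the red dish about 5–6 mm lower than the pale one, inside the ring, and it casts no shadow on the deck as the pale dish does. The keys and the pale dish measure where they were at the start. Handing in.

```bash
python3 -c "
from station import ticket;print(ticket.finish_job())"
```

```text
the job is handed in; nothing more can be done
None
```

I slid the red dish into the viewing well with two fingertips, pressed the green lamp key down once, released it and moved the arm away. The job was handed in at about 16.6 s; no verdict was reported.

- **Red dish:** in the last pictures the agar is at z ≈ 0.075–0.076, against ≈ 0.081 for the pale dish on the deck. That matches the 5 mm drop, and the dish lies flat inside the ring. Its centre is about 1–2 mm right of the well centre, within the clearance.
- **Green key:** it went down to its stop. The fingertips were at z ≈ 0.075, and the last 1 mm of commanded push gave only 0.2 mm of travel while the force rose to 15.7 N. Afterwards the key's measured position was the same as before the press.
- **White key and pale dish:** both measure within 0.2 mm of where they started. I did not re-measure the loose items on the bench, but the arm never came near enough to touch them.
- **Disagreements:** the first look after the push did not show whether the dish had dropped, so I settled it by comparing heights between views. The scene camera reads the green key 2–3 mm off the top view, both before and after. I used the top view, and the fingertips landed centred on the key.

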